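Change the spindles of a bottle roller and lock them in

ROBOT

A 6-joint arm with a two-finger parallel gripper is mounted at the origin on the work surface. World frame = base frame: x ahead of the robot, y to its left, z up, the work surface at z = 0. Lengths are in mm, angles in rad, forces in N, time in s.
With the tool pointing down it reaches from about 325 to 925 mm from the base axis. Payload 3.1 kg.
Tool frame: the origin (TCP) lies on the centre line of the jaws, within the pads' length; the fingertips stand 19 mm ahead of it and the grasp point (between the pads) is the TCP (robot.tips_ahead is the distance from the TCP to the fingertips, in mm); z points along the fingers, y is the direction in which the jaws open and shut (so a half turn about z gives the same grasp; the last joint's range is limited). The gripper opens to 85 mm and grips with 20 to 120 N. Pads are 22 mm wide; open, the fingers measure 114 mm over their backs; the gripper's body (76 mm by 85 mm) begins 54 mm behind the grasp point. The pads swing forward as they close: fully open they stand 13 mm farther back than shut.
Start: joints at [1.215, 0.217, 1.613, -0, 1.311, -0.112], TCP at [150.85, 606.534, 250.3] pointing down, gripper open.
Joint ranges: [-2.75, 2.75], [-0.78, 2.1], [0.31, 2.55], [-1.13, 4.27], [0.13, 2.63], [-2.58, 2.58]. Speed limits (rad/s): [2.79, 2.79, 3.14, 3.14, 3.14, 3.14].

INTERFACE

Orientations are given as a 3x3 rotation matrix whose columns are the frame's x, y, z axes.
In Python, from workcell import robot, fingers, eyes gives the robot as it stands. Calls block until the motion is done:
- robot.goto(position, orientation): joint-space move of the TCP to a pose.
- robot.move_linear(position, v=150, rotation=None, stop_force=None): straight line of the TCP; rotation=None keeps the orientation; v is the mean speed in mm/s. With stop_force (N) it stops when the force on the tool has changed by that much, and returns True; else False.
- robot.move_joints(angles): joint-space move.
- fingers.set_gripper(opening): finger opening in mm; the grip force is fixed at half the most; returns when the fingers have stopped.
- robot.wait(seconds).
- robot.inverse_kinematics(position, orientation): joint angles nearest the present ones, or None.
- robot.get_state(): the state.
- eyes.grab_frame(name): name is "scene" or "side" or "wrist"; returns the picture (420x560x3 uint8, red, green, blue); there is no depth.
- eyes.calibration(name): a dict with "fx", "fy", "cx", "cy" (pixels), "R" (3x3) and "t" (3): a world point X has camera coordinates R X + t. Camera axes: x right, y down, z forward; pixel columns grow to the right and rows downward; lengths in mm; the calibration is good to about 2 mm. A picture is of the moment at which its call begins: read the wrist's pose just before it. calibration takes no time and is no camera call; for the wrist camera it gives the pose at the moment of the call.
A pose or a line that the arm cannot do raises robot.Unreachable and nothing moves.
- robot.finish_job(): hands the job in, once; it reports no verdict.
Trained networks look in the newest picture that a camera, given by its name, has taken for a name from the list of things; names that differ only in an ending like _2 or _b are one class to them, and where a whole thing is asked for, a point or a joint stands for the part that bears it (a point fixed in the world has none). Each returns a list of dicts, best first, with "confidence" (0 to 1); they miss things now and then, are a little off and sometimes report something else, mostly with a low value. They report only what shows in the picture. A call takes as long as a camera call. They do not tell look-alikes from the thing itself.
- eyes.silhouettes(label, camera): "mask" (420x560 bool, what is visible of it) and "location" ([column, row] in pixels, amid what is visible of it).
The state is a dict: "clock": time; "joint_pos": joint angles; "joint_vel": joint speeds; "joint_torque": joint torques, N m; "position": TCP position; "orientation": TCP orientation; "ft_force": force on the tool from outside, world axes, zero at the start; "ft_torque": the same for the moment, N m; "gripper_width": finger opening in mm.
Only numpy, scipy, OpenCV 4.12 (cv2) and the standard library are available. Lean on these libraries where they do the work, as an engineer would, in place of code of your own. Each camera call takes 0.05 s, during which the arm holds its last target. There are 200 camera calls.

TASK

Change the spindles of the bottle roller: swing its retaining lever fully up and over to open it, draw out the old spindle and lay it flat in the aluminium tray, and slide every new spindle lying on the bench, shaft first, through the bores of both cheek plates (any free pair) until its hub is fully home against the entry cheek. When all are in, swing the lever fully shut behind the hubs, and leave the other things on the bench where they are.

Things in the scene. Friction and masses are not known exactly. Their poses are not given: they have to be found in the camera images.
- mixer: bottle roller, fixed: two white upright cheeks (160 wide, 100 high, 12 thick) on a low grey base, with 3 pairs of aligned bores. Origin on the bench, midway between the cheeks; +x: insertion direction, from entry cheek (x -46 to -34 mm) to far cheek (x 34 to 46), along the bores; y along the cheeks; z up. Bore axes at y = 58, 0, -58, z = 75 mm. Drive box behind the far cheek, 55 high, to x = 101
- bore_a (a point): centre of a bore's mouth in the entry cheek's outer face (mixer x = -46, y = 58, z = 75 mm), axes as the mixer's; bores are 18 mm in diameter, square-edged, alike in both cheeks. Nothing stands before the entry cheek but the retaining lever
- bore_b (a point): the same for the middle bore (mixer x = -46, y = 0, z = 75 mm)
- bore_c (a point): the same for the third bore (mixer x = -46, y = -58, z = 75 mm)
- bail (a joint): angle of the U-shaped steel retaining lever hinged on the entry cheek's sides (rad). 0 (a stop): shut, its 10 mm crossbar, 78 mm from the hinge axis, lies level at bore height before the bores, barring them; 7 mm clear of the end of a fully home hub. It grows as the bar swings up and back over the cheeks to the stop at 2.7, fully open. Stays where left (0.13 N m friction, 2 to 3 N at the grip)
- bail_grip (a point): centre of the lever's black round grip, 16 mm in diameter and 58 mm long, parallel to mixer y, an extension of the crossbar beyond one side of the cheeks (mixer y = 91 to 149 mm); free all round, can be pinched from above; as the lever swings it must turn between the fingers or they with it
- hinge (a point): point on the lever's hinge axis abreast of the grip's centre (mixer x = -40, y = 118, z = 75 mm); at lever angle a the grip is 78 cos(a) mm from it along mixer -x and 78 sin(a) mm above it
- spindle1: new roller spindle, about 0.16 kg: a square grey hub, 60 mm long (x) and 30 x 30 mm, and from its +x face, on its axis, a round steel shaft 14 mm in diameter, 110 mm long, its last 12 mm tapering to 6. Origin: hub centre; +x to the tip. Lies on its hub, shaft level. Balances in the hub's tip half. Fully home: shoulder against the entry cheek, origin at mixer x = -76 mm. May be absent
- spindle1_tip (a point): end of spindle1's shaft, 140 mm from the hub's centre along its x
- spindle2: another new spindle exactly like spindle1. May be absent
- spindle2_tip (a point): end of spindle2's shaft, 140 mm from the hub's centre along its x
- spindle3: another new spindle exactly like spindle1. May be absent
- spindle3_tip (a point): end of spindle3's shaft, 140 mm from the hub's centre along its x
- old: the old spindle, of the same make, shape and size as spindle1; at the start it is in the roller's middle bore, fully home behind the shut or nearly shut lever; axes as spindle1's. Sits loosely: the shaft has 2 mm of play all round and the hub sags up to 3 mm
- old_tip (a point): end of old's shaft, 140 mm from the hub's centre along its x
- tray: open aluminium scrap tray, fixed: 240 mm (x) by 150 mm (y) outside, walls 4 mm thick and 30 mm high, floor 4 mm thick, empty. Origin: centre of its underside, z up
- timer: white square timer 65 x 65 x 24 mm, bystander, loose; origin at the centre of its underside
- dish: round glass dish, 90 mm across, 16 mm high, bystander, loose; origin at the centre of its underside
- jar: clear specimen jar with white cap, 64 mm across, 70 mm high, bystander, loose; origin at the centre of its underside
- canister: white canister, 48 mm across, 130 mm high, bystander, loose; origin at the centre of its underside
- soap: white soap bottle, 72 mm across, 170 mm high, bystander, loose; origin at the centre of its underside
- calculator: white calculator, 95 x 150 x 22 mm, bystander, loose; origin at the centre of its underside
- tipbox: blue closed box, 85 x 125 x 60 mm, bystander, loose; origin at the centre of its underside
Things that resemble listed ones, but are neither listed nor needed, are in the scene too. Leave any turquoise look-alike of the spindle3 alone.

How it is judged (in metres and radians):
On the way, in this order (a step that is already met when the one before it is completed fails the run):
1. the retaining lever is swung open (beyond 2.0 rad) (value of joint bail above 2 rad), for 0.2 s.
2. the old spindle lies in the tray and every new spindle present is threaded through both cheeks, its hub fully home, with the lever still open (x of old in the frame of tray between -0.12 and 0.12 m and y of old in the frame of tray between -0.075 and 0.075 m and z of each of old, old_tip in the frame of tray below 0.035 m and x of old_tip in the frame of tray between -0.12 and 0.12 m and y of old_tip in the frame of tray between -0.075 and 0.075 m and x of spindle1 in the frame of mixer between -0.0835 and -0.07 m and y of spindle1 in the frame of mixer between -0.07 and 0.07 m and z of spindle1 in the frame of mixer between 0.066 and 0.084 m and z of spindle1_tip in the frame of mixer between 0.066 and 0.084 m and x of each of spindle1_tip, spindle2_tip, spindle3_tip in the frame of mixer above 0.055 m and angle between the x axis of each of spindle1, spindle2, spindle3 and the x axis of mixer, either way round below 0.09 rad and x of spindle2 in the frame of mixer between -0.0835 and -0.07 m and y of spindle2 in the frame of mixer between -0.07 and 0.07 m and z of spindle2 in the frame of mixer between 0.066 and 0.084 m and z of spindle2_tip in the frame of mixer between 0.066 and 0.084 m and x of spindle3 in the frame of mixer between -0.0835 and -0.07 m and y of spindle3 in the frame of mixer between -0.07 and 0.07 m and z of spindle3 in the frame of mixer between 0.066 and 0.084 m and z of spindle3_tip in the frame of mixer between 0.066 and 0.084 m and value of joint bail above 1.2 rad), for 0.2 s.
3. the lever is shut behind the hubs (value of joint bail below 0.12 rad), for 0.2 s.
At the end, for the whole second after the job is handed in: The old spindle lies in the tray (hub centre and tip inside it, under 35 mm high). Every new spindle present runs through both cheeks (tip 9 mm or more beyond the far one, in line within 0.09 rad, height within 9 mm), hub within 7.5 mm of the entry cheek; all at rest; lever within 0.12 rad of shut (x of old in the frame of tray between -0.12 and 0.12 m and y of old in the frame of tray between -0.075 and 0.075 m and z of each of old, old_tip in the frame of tray below 0.035 m and x of old_tip in the frame of tray between -0.12 and 0.12 m and y of old_tip in the frame of tray between -0.075 and 0.075 m and x of spindle1 in the frame of mixer between -0.0835 and -0.07 m and y of spindle1 in the frame of mixer between -0.07 and 0.07 m and z of spindle1 in the frame of mixer between 0.066 and 0.084 m and z of spindle1_tip in the frame of mixer between 0.066 and 0.084 m and x of each of spindle1_tip, spindle2_tip, spindle3_tip in the frame of mixer above 0.055 m and angle between the x axis of each of spindle1, spindle2, spindle3 and the x axis of mixer, either way round below 0.09 rad and x of spindle2 in the frame of mixer between -0.0835 and -0.07 m and y of spindle2 in the frame of mixer between -0.07 and 0.07 m and z of spindle2 in the frame of mixer between 0.066 and 0.084 m and z of spindle2_tip in the frame of mixer between 0.066 and 0.084 m and x of spindle3 in the frame of mixer between -0.0835 and -0.07 m and y of spindle3 in the frame of mixer between -0.07 and 0.07 m and z of spindle3 in the frame of mixer between 0.066 and 0.084 m and z of spindle3_tip in the frame of mixer between 0.066 and 0.084 m and linear speed of each of spindle1, spindle2, spindle3, old below 0.02 m/s and value of joint bail below 0.12 rad); the robot touches nothing.
It fails at once if one of the other things on the bench is moved by more than 50 mm (distance of any of timer, dish, jar, canister, soap, calculator, tipbox from where it was at the start of the episode above 0.05 m).
Of spindle1, spindle2, spindle3 only 2 to 3 are there at a start; the rules pass over those that are not, and their reading is None.
At some moment in a run one of spindle1, spindle2, spindle3 may be knocked a few centimetres aside while the robot is not near it.
It also fails if it takes over 210 s, if anything falls off the work surface, if the arm or the gripper's body presses on something with over 40 N, if the wrist force passes 120 N, or if a joint passes its speed limit or range.

## Working session

There is one attempt and no reset: what is moved stays moved. The work goes in short steps, each a Python script; the robot and the scene stay as the last script left them, time stands still between calls to the robot, and variables do not carry over. Pictures are saved under pics/ and viewed, about 12 in all and at most 16, crops included, and the job is handed in when it is done.

```bash
mkdir -p pics; ls
python3 - <<'E'
from workcell import robot,fingers,eyes
import cv2,numpy as np
for n in("scene","side"):
    f=eyes.grab_frame(n);cv2.imwrite(f"pics/{n}0.png",f[:,:,::-1])
    c=eyes.calibration(n);print(n,c)
    for l in("mixer","spindle1","tray","bail","old"):
        for d in eyes.silhouettes(l,n):print(n,l,round(d["confidence"],2),np.round(d["location"]),d["mask"].sum())
E
```

```text
pics
scene {'fx': 430.6815623080933, 'fy': 430.6815623080933, 'cx': 286.3001613288733, 'cy': 207.23566032460883, 'R': array([[ 0.82497714,  0.56510068, -0.00859879],
       [ 0.36389481, -0.54275968, -0.75696268],
       [-0.4324272 ,  0.62134785, -0.65340153]]), 't': array([-477.42910024, -162.45306265, 1363.18900511])}
scene mixer 0.71 [316. 175.] 3220
scene spindle1 0.81 [257. 280.] 789
scene spindle1 0.74 [118. 272.] 767
scene spindle1 0.73 [184. 253.] 748
scene spindle1 0.71 [237. 263.] 646
scene tray 0.92 [170. 336.] 8555
scene tray 0.32 [317. 171.] 3235
scene tray 0.23 [237. 262.] 688
scene bail 0.88 [284. 177.] 676
scene old 0.76 [304. 180.] 297
scene old 0.46 [240. 262.] 674
side {'fx': 406.2949013330046, 'fy': 406.2949013330046, 'cx': 275.5108315070181, 'cy': 211.1672444661542, 'R': array([[ 0.91230364, -0.40950826, -0.00224781],
       [-0.31962785, -0.70861495, -0.6290492 ],
       [ 0.25600801,  0.57460233, -0.77736224]]), 't': array([-523.78858893,  212.52753294, 1071.17998788])}
side mixer 0.6 [244. 172.] 2567
side mixer 0.45 [285. 208.] 444
side mixer 0.18 [255. 185.] 251
side spindle1 0.93 [328. 263.] 524
side spindle1 0.86 [245. 361.] 762
side spindle1 0.81 [262. 300.] 443
side spindle1 0.77 [298. 267.] 464
side tray 0.68 [340. 340.] 6710
side tray 0.42 [248. 193.] 406
side bail 0.59 [244. 191.] 430
side old 0.84 [254. 182.] 253
side old 0.47 [326. 262.] 484
```

View pics/scene0.png

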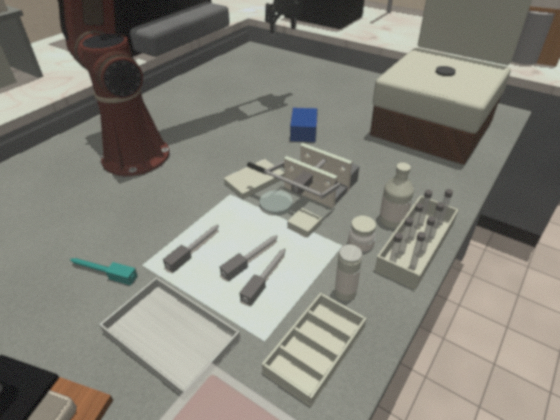

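View pics/side0.png

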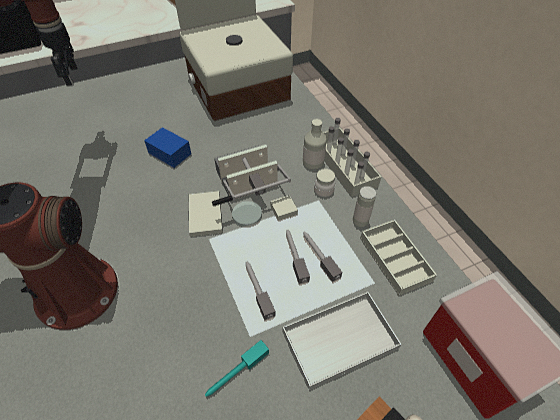

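Three grey spindles lie on the white sheet, scene (257,280), (184,253) and (237,263). The turquoise look-alike is at (118,272), and the old spindle is in the roller's middle bore at (304,180). The grip is the black bar at scene (258,168), side (221,201).

```bash
cat > h.py <<'E'
from workcell import robot,fingers,eyes
import cv2,numpy as np
from scipy.optimize import least_squares
def cal(n): 
    c=eyes.calibration(n);return c
def ray(c,uv,z):
    d=c["R"].T@np.array([(uv[0]-c["cx"])/c["fx"],(uv[1]-c["cy"])/c["fy"],1.]);o=-c["R"].T@c["t"]
    return o+d*(z-o[2])/d[2]
def proj(c,X):
    p=np.atleast_2d(X)@c["R"].T+c["t"];return np.c_[c["fx"]*p[:,0]/p[:,2]+c["cx"],c["fy"]*p[:,1]/p[:,2]+c["cy"]]
def down(yaw): # tool down; tool y (jaw) axis at yaw
    y=np.array([np.cos(yaw),np.sin(yaw),0]);z=np.array([0,0,-1.]);return np.c_[np.cross(y,z),y,z]
def shot(n,name=None):
    c=cal(n);f=eyes.grab_frame(n)
    if name: cv2.imwrite(f"pics/{name}.png",f[:,:,::-1])
    return c,f
def tri(obs): # obs list of (cal,uv)
    return least_squares(lambda X:np.concatenate([proj(c,X)[0]-uv for c,uv in obs]),[500,300,50]).x
E
python3 - <<'E'
from h import *
s=cal("scene");d=cal("side");w=cal("wrist")
st=robot.get_state();Rt=st["orientation"];C=-w["R"].T@w["t"]
print("cam in tool",Rt.T@(C-st["position"]),"\n",np.round(Rt.T@w["R"].T,3),w["fx"],w["cx"],w["cy"])
print(np.round(Rt,3))
for uv in((328,263),(245,361),(262,300),(298,267)):print("sp",ray(d,uv,15))
for n,c in(("side",d),("scene",s)):
  for l in("tray","timer","dish","jar","canister","soap","calculator","tipbox"):
    eyes.grab_frame(n)
    for q in eyes.silhouettes(l,n)[:1]:print(n,l,round(q["confidence"],2),q["location"],ray(c,q["location"],10).round())
print("grip",tri([(s,(258,168)),(d,(222,201))]))
# cheek top corners guess
print(tri([(s,(284,160)),(d,(229,184))]))
E
```

```text
cam in tool [  83.73321865   -0.95118062 -124.04555243] 
 [[-0.    -0.945 -0.326]
 [ 1.     0.    -0.001]
 [ 0.001 -0.326  0.945]] 295.3115801323453 281.09944567307645 211.4239337354073
[[-0.97   0.241  0.   ]
 [ 0.241  0.97   0.   ]
 [-0.     0.    -1.   ]]
sp [ 640.48388319 -201.69635571   15.        ]
sp [ 337.11154765 -355.46707045   15.        ]
sp [ 433.36565297 -229.35134805   15.        ]
sp [ 560.35915185 -179.44506729   15.        ]
side tray 0.91 [339.2, 338.8] [ 564. -398.   10.]
side timer 0.91 [283.7, 208.6] [613.  26.  10.]
side dish 0.64 [246.6, 214.5] [502.  51.  10.]
side jar 0.75 [325.7, 182.7] [781.  68.  10.]
side canister 0.7 [362.1, 205.0] [838. -60.  10.]
side soap 0.89 [314.8, 149.1] [822. 222.  10.]
side calculator 0.86 [202.5, 213.0] [383. 111.  10.]
side tipbox 0.97 [169.5, 149.7] [365. 426.  10.]
scene tray 0.62 [171.6, 335.0] [ 574. -399.   10.]
scene timer 0.7 [305.5, 221.5] [617.  32.  10.]
scene dish 0.69 [275.1, 203.8] [511.  46.  10.]
scene jar 0.6 [362.1, 234.4] [759.  71.  10.]
scene canister 0.93 [347.1, 271.6] [786. -57.  10.]
scene soap 0.57 [398.1, 199.2] [778. 249.  10.]
scene calculator 0.8 [251.1, 178.7] [387.  99.  10.]
scene tipbox 0.92 [304.4, 121.1] [337. 465.  10.]
grip [438.3509501   69.95401764  84.47181506]
[480.30697553 128.11400483  88.18624758]
```

```bash
python3 - <<'E'
import cv2
a=cv2.imread("pics/scene0.png")[135:215,220:380];b=cv2.imread("pics/side0.png")[135:225,180:310]
a=cv2.resize(a,(800,400),interpolation=2);cv2.imwrite("pics/crop0.png",a)
E
python3 - <<'E'
from h import *
robot.goto([507,61,330],down(2.6))
c,f=shot("wrist","w1");np.savez("pics/w1.npz",R=c["R"],t=c["t"])
cv2.imwrite("pics/w1b.png",cv2.resize(f[:,:,::-1],(784,588),interpolation=2))
for l in("mixer","bail","old","spindle1"):
    for q in eyes.silhouettes(l,"wrist"):print(l,round(q["confidence"],2),q["location"],q["mask"].sum())
print(robot.get_state()["clock"])
E
```

```text
Traceback (most recent call last):
workcell.Unreachable: the arm cannot take that pose within its joint ranges
```

Run:
```python
from h import *
for yaw in np.arange(-3.1,3.2,.3):
    q=robot.inverse_kinematics([507,61,330],down(yaw));print(round(yaw,2),None if q is None else np.round(q,2))
```

```text
-3.1 None
-2.8 None
-2.5 [-0.02 -0.09  1.79 -0.    1.44  2.48]
-2.2 [-0.02 -0.09  1.79 -0.    1.44  2.18]
-1.9 [-0.02 -0.09  1.79 -0.    1.44  1.88]
-1.6 [-0.02 -0.09  1.79 -0.    1.44  1.58]
-1.3 [-0.02 -0.09  1.79 -0.    1.44  1.28]
-1.0 [-0.02 -0.09  1.79 -0.    1.44  0.98]
-0.7 [-0.02 -0.09  1.79 -0.    1.44  0.68]
-0.4 [-0.02 -0.09  1.79 -0.    1.44  0.38]
-0.1 [-0.02 -0.09  1.79 -0.    1.44  0.08]
0.2 [-0.02 -0.09  1.79 -0.    1.44 -0.22]
0.5 [-0.02 -0.09  1.79 -0.    1.44 -0.52]
0.8 [-0.02 -0.09  1.79 -0.    1.44 -0.82]
1.1 [-0.02 -0.09  1.79 -0.    1.44 -1.12]
1.4 [-0.02 -0.09  1.79 -0.    1.44 -1.42]
1.7 [-0.02 -0.09  1.79 -0.    1.44 -1.72]
2.0 [-0.02 -0.09  1.79 -0.    1.44 -2.02]
2.3 [-0.02 -0.09  1.79 -0.    1.44 -2.32]
2.6 None
2.9 None
3.2 None
```

Run:
```python
from h import *
robot.goto([507,61,330],down(2.4))
c,f=shot("wrist","w1");np.savez("pics/w1.npz",R=c["R"],t=c["t"])
cv2.imwrite("pics/w1b.png",cv2.resize(f[:,:,::-1],(784,588),interpolation=2))
for l in("mixer","bail","old","spindle1"):
    for q in eyes.silhouettes(l,"wrist"):print(l,round(q["confidence"],2),q["location"],q["mask"].sum())
print(robot.get_state()["clock"])
```

```text
mixer 0.65 [310.7, 253.1] 11619
bail 0.82 [280.0, 185.6] 2261
old 0.84 [277.8, 229.2] 1455
old 0.55 [205.4, 337.8] 2473
old 0.23 [82.5, 89.4] 2389
spindle1 0.95 [76.6, 95.4] 2390
spindle1 0.75 [128.7, 68.4] 2316
spindle1 0.63 [218.8, 20.4] 567
4.7917
```

View pics/w1b.png

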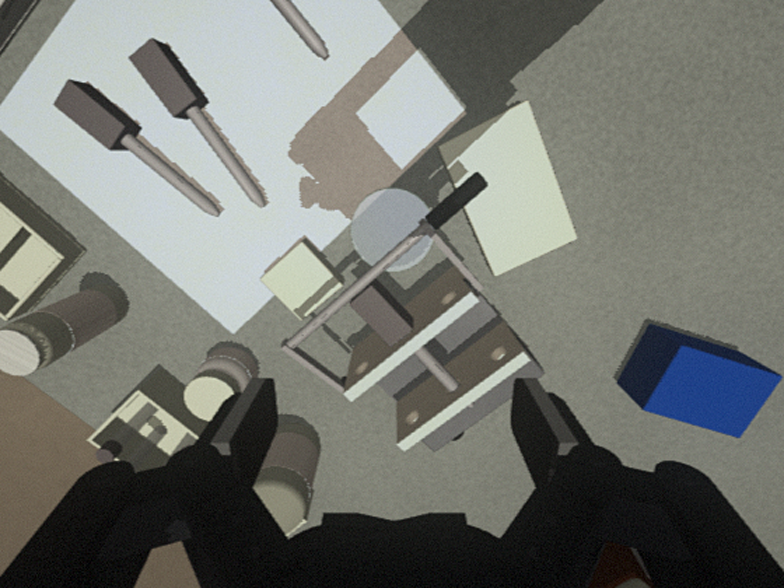

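```bash
cat >> h.py <<'E'
class C(dict):pass
def load(n):
    c=dict(cal("wrist"));d=np.load(f"pics/{n}.npz");c["R"]=d["R"];c["t"]=d["t"];return c
def mx(p,X): # mixer->world
    X=np.atleast_2d(np.asarray(X,float));c,s=np.cos(p[2]),np.sin(p[2])
    return X@np.array([[c,s,0],[-s,c,0],[0,0,1]])+[p[0],p[1],0]
E
python3 - <<'E'
from h import *
c=load("w1")
M=[(-46,80,100),(-46,-80,100),(-34,80,100),(-34,-80,100),(34,80,100),(34,-80,100),(46,80,100),(46,-80,100),(-46,58,75),(-46,-58,75),(34,58,75),(34,-58,75)]
U=np.array([(471,292),(345,392),(479,300),(351,402),(524,350),(397,436),(530,358),(404,450),(448,297),(361,368),(498,353),(413,416)])/1.4
def r(p):
    return (proj(c,mx(p[:3],M))-U)
s=least_squares(lambda p:r(p).ravel(),[545,130,1.8],loss="soft_l1");print(s.x,np.round(r(s.x),1).tolist())
p=s.x
G=np.array([(484,180),(430,224)])/1.4
def g(a): return proj(c,mx(p,[(-40-78*np.cos(a[0]),y,75+78*np.sin(a[0])) for y in(149,91)]))-G
q=least_squares(lambda a:g(a).ravel(),[0.1]);print(q.x,g(q.x))
np.save("mix.npy",np.r_[p,q.x])
S=cal("scene");f=cv2.imread("pics/scene0.png");sd=cal("side");e=cv2.imread("pics/side0.png")
P=mx(p,M+[(-40-78*np.cos(q.x[0]),y,75+78*np.sin(q.x[0])) for y in(149,91)])
for im,cc in((f,S),(e,sd)):
    for u in proj(cc,P):cv2.circle(im,tuple(np.round(u*16).astype(int)),12,(0,0,255),-1,shift=4)
a=cv2.resize(f[135:215,220:380],(800,400),interpolation=2);b=cv2.resize(e[140:220,190:310],(300,200),interpolation=2)
o=np.zeros((600,800,3),np.uint8);o[:400]=a;o[400:,:300]=b;cv2.imwrite("pics/ov.png",o)
E
```

```text
[558.16364082 176.37971625   1.55754635] [[-0.1, -1.1], [-1.4, 0.7], [0.1, -0.2], [0.3, -0.8], [-0.6, 0.2], [-0.0, 5.2], [0.4, 0.5], [0.4, 0.4], [0.4, -0.2], [0.2, -0.4], [0.2, -0.6], [-0.7, 0.5]]
[0.28490792] [[ 0.18730717 -1.35202177]
 [ 0.59680159  0.41485505]]
```

View pics/ov.png

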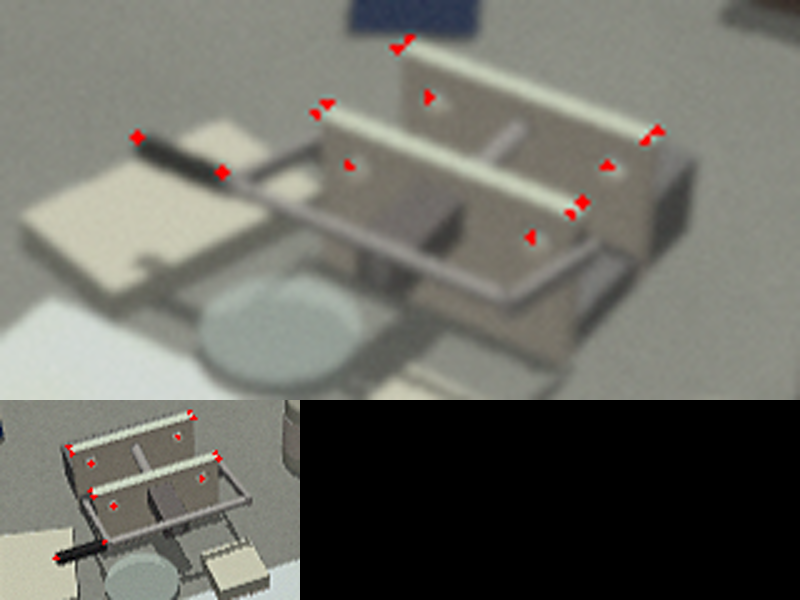

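The overlay fits on both the scene and side views, within about 2 px, and the lever reads 0.285 rad. I'll open it now.

```bash
cat >> h.py <<'E'
MIX=np.load("mix.npy")
def grip(a,y=118): return mx(MIX,(-40-78*np.cos(a),y,75+78*np.sin(a)))[0]
E
python3 - <<'E'
from h import *
a0=MIX[3];R=down(MIX[2])
fingers.set_gripper(40)
robot.goto(grip(a0)+[0,0,80],R)
robot.move_linear(grip(a0))
fingers.set_gripper(0)
st=robot.get_state();print("w",st["gripper_width"],st["ft_force"])
for a in np.linspace(a0,2.66,14)[1:]:
    robot.move_linear(grip(a),v=120)
    st=robot.get_state();print(round(a,2),np.round(st["ft_force"],1),st["gripper_width"])
fingers.set_gripper(40)
robot.move_linear(grip(2.66)+[0,0,90])
print(robot.get_state()["clock"])
robot.goto([545,70,330],down(0))
c,f=shot("wrist","w2");np.savez("pics/w2.npz",R=c["R"],t=c["t"])
cv2.imwrite("pics/w2b.png",cv2.resize(f[:,:,::-1],(784,588),interpolation=2))
E
```

```text
w 13.836708224230087 [1.13401016 0.38316075 1.3569147 ]
0.47 [-0.3 -6.3  4.3] 14.08811177995805
0.65 [  0.3 -12.    5.3] 14.053708488690164
0.83 [ -2.7 -17.5  13.7] 13.836102199656585
1.02 [ -7.3 -24.1  22.2] 13.526265668232075
1.2 [-11.2 -23.5  31.8] 13.5961285787664
1.38 [ -8.6 -13.   32.1] 13.64672702179001
1.56 [-6.6 -3.7 27. ] 13.67355005208182
1.75 [-3.6 -1.9 21. ] 14.025886072824735
1.93 [2.6 1.6 8.9] 13.725456491156184
2.11 [6.5 1.7 3.6] 13.915954665998713
2.29 [ 7.9  1.6 -1.6] 13.880725077462726
2.48 [ 9.2  0.  -5.2] 13.640239330972173
2.66 [10.  -1.  -6.8] 13.726976077665004
11.7417
```

View pics/w2b.png

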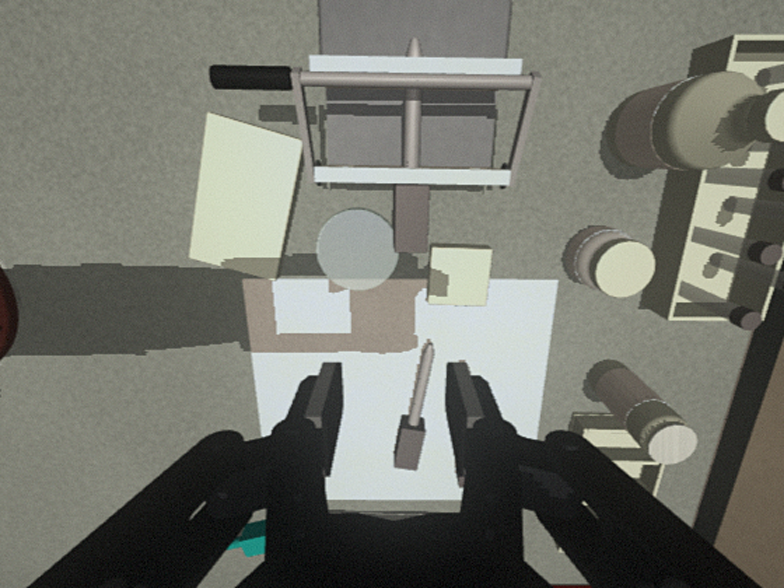

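```bash
cat >> h.py <<'E'
from scipy.optimize import minimize
from itertools import product
def box(x0,x1,hy,z0,z1): return np.array(list(product((x0,x1),(-hy,hy),(z0,z1))),float)
def cyl(x0,x1,r0,r1,zc): 
    t=np.linspace(0,2*np.pi,13)[:-1]
    return np.vstack([np.c_[np.full(12,x),r*np.cos(t),zc+r*np.sin(t)] for x,r in((x0,r0),(x1,r1))])
TRAY=[box(-120,120,75,0,30)]
SP=[box(-30,30,15,0,30),cyl(30,128,7,7,15),cyl(128,140,7,3,15)]
def render(c,parts,p):
    m=np.zeros((420,560),np.uint8)
    for P in parts: cv2.fillConvexPoly(m,cv2.convexHull((proj(c,mx(p,P))*16).round().astype(np.int32)),1,shift=4)
    return m>0
def fit(obs,parts,p0): # obs: (cal,mask)
    def cost(q):
        p=[q[0],q[1],q[2]/100];return -sum((render(c,parts,p)&m).sum()/max(1,(render(c,parts,p)|m).sum()) for c,m in obs)/len(obs)
    x0=np.array([p0[0],p0[1],p0[2]*100])
    s=min((minimize(cost,x0,method="Nelder-Mead",options=dict(initial_simplex=x0+np.vstack([np.zeros(3),np.eye(3)*k]),xatol=.1,fatol=1e-4)) for k in(6,-6,15)),key=lambda s:s.fun)
    x=s.x;return np.array([x[0],x[1],x[2]/100]),-s.fun
def sp_init(c,m):
    v=np.argwhere(m)[:,::-1];X=np.array([ray(c,u,15)[:2] for u in v]);mu=X.mean(0)
    d=np.linalg.svd(X-mu,full_matrices=False)[2][0];t=(X-mu)@d
    if (t**3).mean()<0: d=-d
    h=mu-d*30;return np.array([h[0],h[1],np.arctan2(d[1],d[0])])
E
python3 - <<'E'
from h import *
S,D=cal("scene"),cal("side")
eyes.grab_frame("scene");eyes.grab_frame("side")
obs=[(c,eyes.silhouettes("tray",n)[0]["mask"]) for c,n in((S,"scene"),(D,"side"))]
p,i=fit(obs,TRAY,[567,-398,.3]);p2,i2=fit(obs,TRAY,[567,-398,-.1])
if i2>i:p,i=p2,i2
print("tray",p,i);np.save("tray.npy",p)
out=[]
ss=eyes.silhouettes("spindle1","scene");sd=eyes.silhouettes("spindle1","side")
I=[sp_init(S,q["mask"]) for q in ss]
for q in sd:
    p=sp_init(D,q["mask"]);k=min(range(len(I)),key=lambda k:np.hypot(*(I[k]-p)[:2]))
    print(q["confidence"],p.round(2),I[k].round(2)); print("   ",fit([(D,q["mask"]),(S,ss[k]["mask"])],SP,p),fit([(D,q["mask"])],SP,p))
E
```

```text
tray [ 5.65717131e+02 -3.97057284e+02 -1.97315593e-02] 0.9564315720499412
0.91 [ 434.7  -246.09    1.54] [ 437.83 -253.73    1.55]
    (array([ 436.14308883, -245.00885041,    1.54284388]), np.float64(0.8693894224356409)) (array([ 435.15142306, -246.71765642,    1.55002742]), np.float64(0.9207419898819561))
0.76 [ 561.29 -191.53    1.39] [ 564.78 -198.39    1.42]
    (array([ 562.5147476 , -190.05862074,    1.39192642]), np.float64(0.8651828587569101)) (array([ 561.69360273, -190.4787071 ,    1.39895295]), np.float64(0.9236499068901304))
0.74 [378.91  72.8    1.3 ] [ 4.4658e+02  3.2027e+02 -1.9000e-01]
    (array([358.68138603,  70.62801768,   0.80756008]), np.float64(0.17303532804614274)) (array([358.68138603,  70.62801768,   0.80756008]), np.float64(0.3460706560922855))
0.73 [ 637.94 -224.53    1.64] [ 642.79 -228.18    1.67]
    (array([ 639.69927068, -219.89211873,    1.65793103]), np.float64(0.8379060586477616)) (array([ 637.05166582, -219.4734218 ,    1.6411413 ]), np.float64(0.8880994671403197))
0.65 [ 359.63 -351.4    -2.86] [ 367.3  -352.31   -2.89]
    (array([ 364.38618394, -351.00090396,   -2.86641785]), np.float64(0.8612026567966333)) (array([ 364.30054516, -350.52663948,   -2.86258303]), np.float64(0.8606060606060606))
0.45 [575.31 135.36   1.52] [ 4.4658e+02  3.2027e+02 -1.9000e-01]
    (array([576.71989363, 151.15626574,   1.55482057]), np.float64(0.4029255319148936)) (array([576.71989363, 151.15626574,   1.55482057]), np.float64(0.8058510638297872))
```

Run:
```python
from h import *
T=np.load("tray.npy");ps=MIX[2]-np.pi/2;R=down(ps)
def rep(s): st=robot.get_state();print(s,np.round(st["position"],1),np.round(st["ft_force"],1),round(st["gripper_width"],1),st["clock"])
g=mx(MIX,(-63,0,80))[0]
fingers.set_gripper(56)
robot.goto(g+[0,0,90],R);rep("above")
print(robot.move_linear(g,v=100,stop_force=15));rep("at")
fingers.set_gripper(0);rep("closed")
robot.move_linear(g+[0,0,1],v=20);rep("lift1")
for d in(30,60,90,122,150):
    if robot.move_linear(mx(MIX,(-63-d,0,81))[0],v=80,stop_force=35): rep("STOP");break
    rep(d)
else:
    robot.move_linear(mx(MIX,(-213,0,160))[0]);rep("up")
    t=mx(T,(-43,0,0))[0];Rt=down(T[2]-np.pi/2)
    robot.goto(t+[0,0,120],Rt)
    c,f=shot("side","side1")
    print(robot.move_linear(t+[0,0,26],v=80,stop_force=12));rep("low")
    fingers.set_gripper(50);robot.move_linear(t+[0,0,120]);rep("done")
    c,f=shot("side","side2");a=cv2.resize(f[230:410,180:420,::-1],(800,600),interpolation=2);cv2.imwrite("pics/side2c.png",a)
```

```text
above [558.4 113.3 171.2] [0.4 0.6 0.2] 55.9 14.25
False
at [558.1 113.5  80.8] [-0.4  0.4 -0.7] 56.0 15.3
closed [558.2 113.5  81. ] [0.3 0.5 3.5] 28.5 15.65
lift1 [557.5 113.4  81.1] [-0.4 -0.4  1.4] 29.1 15.9
30 [556.4  82.6  80.6] [ 0.6 -0.1 -1.9] 28.8 16.425
60 [556.5  52.9  81. ] [-0.3  0.1 -1.8] 29.0 16.95
90 [556.1  22.9  80.9] [-0.2 -0.9 -2.3] 28.8 17.475
122 [555.8  -9.1  81.1] [-0.   0.2 -1.3] 28.6 18.025
150 [555.3 -37.1  81. ] [ 0.5 -0.1 -1.7] 28.8 18.525
up [554.7 -36.3 159.4] [-0.2 -1.  -0.9] 29.0 19.2
True
low [ 522.7 -395.7   28.7] [ 0.2 -0.3  4.6] 28.7 21.6833
done [ 522.1 -395.6  119.1] [ 0.   0.1 -0.1] 49.8 22.7917
```

View pics/side2c.png

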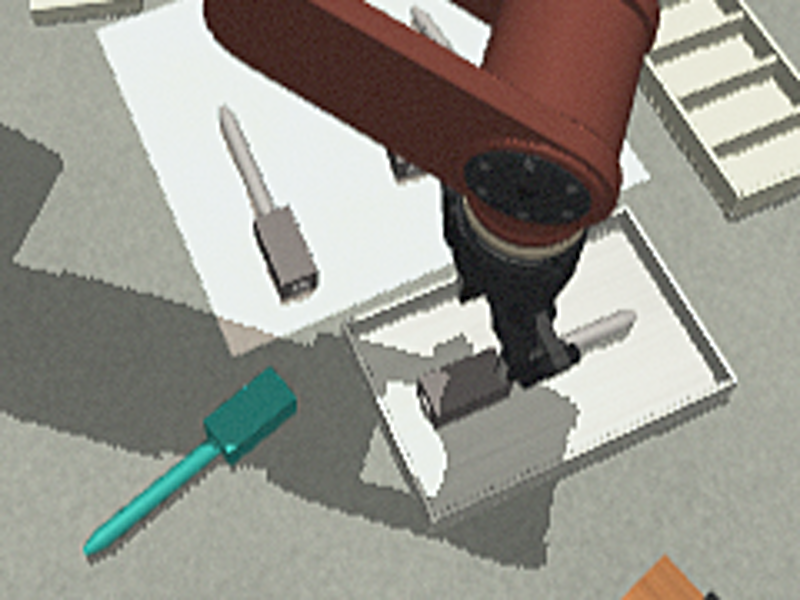

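```bash
cat >> h.py <<'E'
def rep(s): st=robot.get_state();print(s,np.round(st["position"],1),np.round(st["ft_force"],1),round(st["gripper_width"],1),round(st["clock"],1),flush=True)
def look(p):
    u=np.array([np.cos(p[2]),np.sin(p[2]),0])
    robot.goto(np.array([p[0],p[1],190])+u*30,down(p[2]-np.pi/2))
    robot.wait(.2);c,f=shot("wrist")
    L=eyes.silhouettes("spindle1","wrist")
    best=None
    for q in L:
        i=sp_init(c,q["mask"])
        if np.hypot(*(i-p)[:2])<70 and q["confidence"]>.4:
            r=fit([(c,q["mask"])],SP,i)
            if best is None or r[1]>best[1]: best=r
    print("look",best);return best
def pick(p,off=12,z=22):
    u=np.array([np.cos(p[2]),np.sin(p[2]),0]);g=np.array([p[0],p[1],0])+u*off;R=down(p[2]-np.pi/2)
    fingers.set_gripper(54)
    robot.goto(g+[0,0,80],R);hit=robot.move_linear(g+[0,0,z],v=80,stop_force=12);rep(f"down {hit}")
    if hit: return False
    fingers.set_gripper(0);rep("grip")
    robot.move_linear(g+[0,0,150]);w=robot.get_state()["gripper_width"];return 26<w<33
def insert(y,off=12,z=22,dz=0,dy=0):
    R=down(MIX[2]-np.pi/2);P=lambda hx:mx(MIX,(hx+off,y+dy,75+z-15+dz))[0]
    robot.goto(P(-225)+[0,0,60],R);robot.move_linear(P(-215));rep("pre")
    for hx in(-176,-130,-95,-80,-72.5):
        if robot.move_linear(P(hx),v=40 if hx>-100 else 60,stop_force=14): rep(f"contact before {hx}");return hx
        rep(hx)
    return 0
def release(): 
    fingers.set_gripper(46);p=robot.get_state()["position"];robot.move_linear(p+np.array([0,0,80]));rep("released")
E
python3 - <<'E'
from h import *
b=look([436,-245,1.54])
if b and b[1]>.75 and pick(b[0]):
    r=insert(58)
    if r==-72.5: release()
    c,f=shot("side","s3");cv2.imwrite("pics/s3c.png",cv2.resize(f[120:300,180:420,::-1],(800,600),interpolation=2))
E
```

```text
look (array([ 435.84590013, -248.96029517,    1.54521124]), np.float64(0.9274429490930368))
down False [ 436.5 -237.2   22.3] [-0.5  0.2  0.5] 53.8 26.0
grip [ 436.9 -237.6   22.8] [ 0.  -1.1  3. ] 29.1 26.4
pre [497.6 -26.8  82.1] [-0.  -0.4 -0.6] 28.8 28.8
-176 [498.   13.3  82. ] [-1.1  0.2 -1.9] 28.9 29.6
-130 [498.6  59.1  82. ] [-0.2 -0.3 -1.2] 29.0 30.5
-95 [499.1  94.1  82. ] [ 0.9  0.6 -2.2] 29.2 31.5
-80 [499.2 109.4  82. ] [-0.7  0.6 -2.1] 28.7 32.0
contact before -72.5 [499.  111.3  81.5] [ 1.  -1.9 -0.6] 29.1 32.2
released [497.1 111.4 160. ] [-1.3  0.3 -0.3] 45.9 33.2
```

View pics/s3c.png

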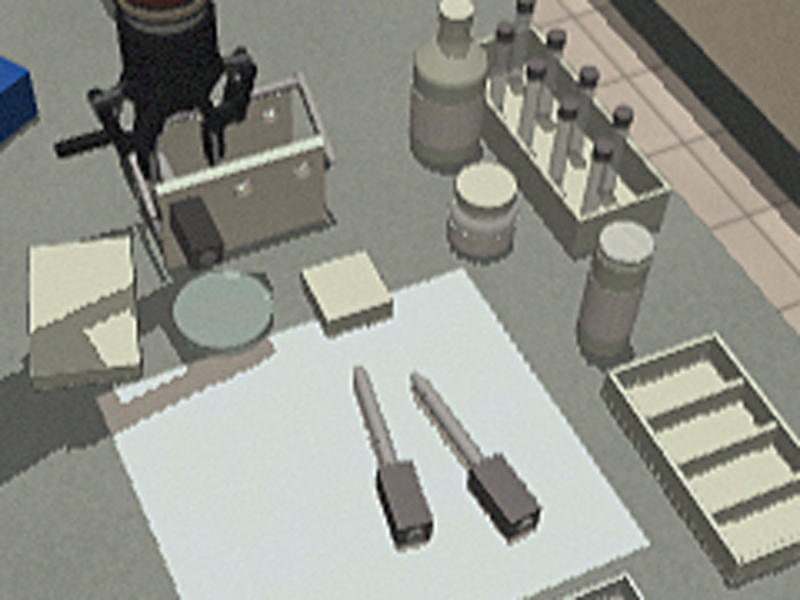

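Spindle A sits in bore a, its hub against the entry cheek. On to the other two.

Run:
```python
from h import *
for p0,y in(([638,-220,1.65],-58),([562,-190,1.395],0)):
    b=look(p0)
    if not(b and b[1]>.75 and pick(b[0])):print("pick failed");break
    r=insert(y)
    if r==-72.5: release()
    else: print("insert odd",r);break
c,f=shot("side","s4");cv2.imwrite("pics/s4c.png",cv2.resize(f[120:300,180:420,::-1],(800,600),interpolation=2))
```

```text
look (array([ 639.95126067, -221.90202246,    1.65855002]), np.float64(0.9420713867758923))
down False [ 639.3 -210.1   22.2] [-0.   0.5  0.2] 54.0 36.5
grip [ 639.8 -210.3   23.1] [0.4 1.1 2.8] 29.1 36.8
pre [613.9 -28.5  82. ] [ 1.6 -0.5 -1.4] 28.8 39.1
-176 [613.9  11.7  81.9] [-0.5 -0.4 -1.6] 28.8 39.9
-130 [614.6  57.5  82. ] [ 0.6 -0.1 -1.9] 28.7 40.8
-95 [615.   92.5  82. ] [-0.9 -0.5 -0.9] 28.9 41.9
-80 [615.2 107.9  82. ] [-1.1  0.9 -2. ] 28.9 42.4
contact before -72.5 [615.3 110.   81.6] [ 0.6 -1.   0.5] 29.1 42.6
released [612.9 110.  159.4] [ 0.3 -0.3 -0.4] 45.7 43.6
look (array([ 562.64897684, -193.36953821,    1.40474522]), np.float64(0.9392877991827204))
down False [ 564.9 -181.7   22.1] [-0.2 -0.9  0.6] 54.3 46.6
grip [ 565.5 -181.9   23. ] [0.6 0.1 2.4] 28.8 47.0
pre [555.8 -27.5  82. ] [-0.1 -0.7 -2.5] 28.8 49.1
-176 [556.   12.5  82. ] [-0.4 -0.7 -0.9] 29.1 49.9
-130 [556.6  58.3  82. ] [-1.   1.  -1.6] 29.1 50.9
-95 [557.1  93.3  82. ] [ 0.1  0.8 -1.8] 28.7 51.9
-80 [557.2 108.7  82. ] [-0.9 -0.1 -1. ] 28.8 52.4
contact before -72.5 [557.1 112.1  81.5] [ 0.9 -2.1 -0.7] 29.0 52.6
released [555.  112.  159.6] [-0.3  0.  -0.4] 46.1 53.6
```

View pics/s4c.png

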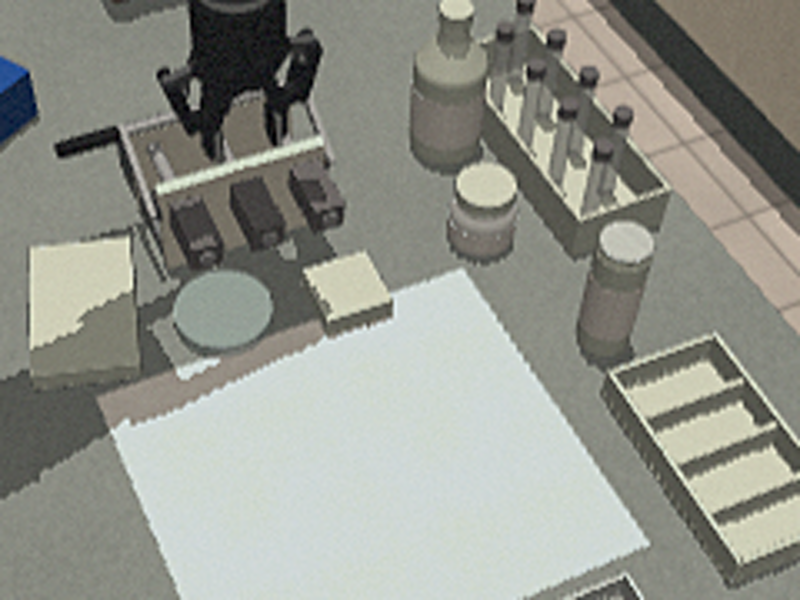

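Run:
```python
from h import *
robot.goto([545,50,270],down(MIX[2]-np.pi/2))
robot.wait(.3)
c,f=shot("wrist","w5");np.savez("pics/w5.npz",R=c["R"],t=c["t"])
g=f[:,:,::-1].copy()
for y in(58,0,-58):
    for u in proj(c,mx(MIX,[(-106,y,88),(-46,y,88),(64,y,75),(-46,y,100),(-34,y,100)])):cv2.circle(g,tuple(np.round(u*16).astype(int)),16,(0,0,255),-1,shift=4)
print(proj(c,mx(MIX,[(-76,0,75)])))
cv2.imwrite("pics/w5b.png",cv2.resize(g[0:240,140:460],(800,600),interpolation=2))
```

```text
[[293.43952075 142.67807639]]
```

View pics/w5b.png

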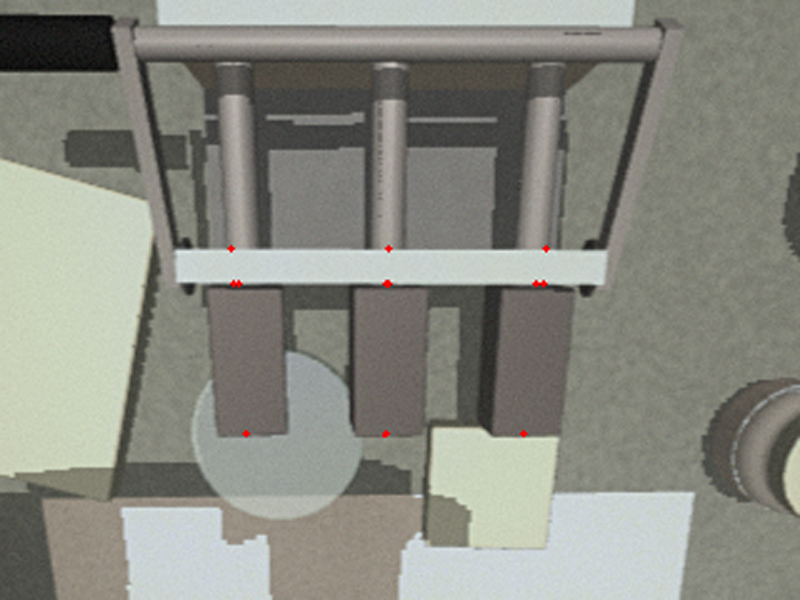

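All three hubs are flush, matching the predicted end points within about 1 mm. I'll shut the lever now.

Run:
```python
from h import *
R=down(MIX[2]);a1=2.66
fingers.set_gripper(40)
robot.goto(grip(a1)+[0,0,90],R);print(robot.move_linear(grip(a1),v=100,stop_force=15))
fingers.set_gripper(0);rep("grip")
for a in np.linspace(a1,0.0,14)[1:]: robot.move_linear(grip(a),v=120)
rep(0)
print(robot.move_linear(grip(-.05),v=30,stop_force=15));rep("shut")
fingers.set_gripper(40);robot.move_linear(grip(0)+[0,0,100]);rep("up")
robot.goto([500,40,330],down(2.4));robot.wait(.3)
c,f=shot("wrist","w6");g=f[:,:,::-1].copy()
for u in proj(c,np.array([grip(0,149),grip(0,91),grip(0,-80)])):cv2.circle(g,tuple(np.round(u*16).astype(int)),16,(0,0,255),-1,shift=4)
cv2.imwrite("pics/w6b.png",cv2.resize(g[60:300,140:460],(800,600),interpolation=2))
shot("scene","sc6")
```

```text
False
grip [441.2 207.4 112. ] [-0.2  0.2  2.6] 14.0 57.4
0 [440.   61.2  74.6] [ 5.6  7.1 -2.9] 14.0 61.1
True
shut [440.1  61.3  73.1] [-2.7 -0.   8.6] 14.2 61.3
up [437.9  60.  174.2] [ 0.7 -0.4 -0.5] 40.0 62.5
```

View pics/w6b.png

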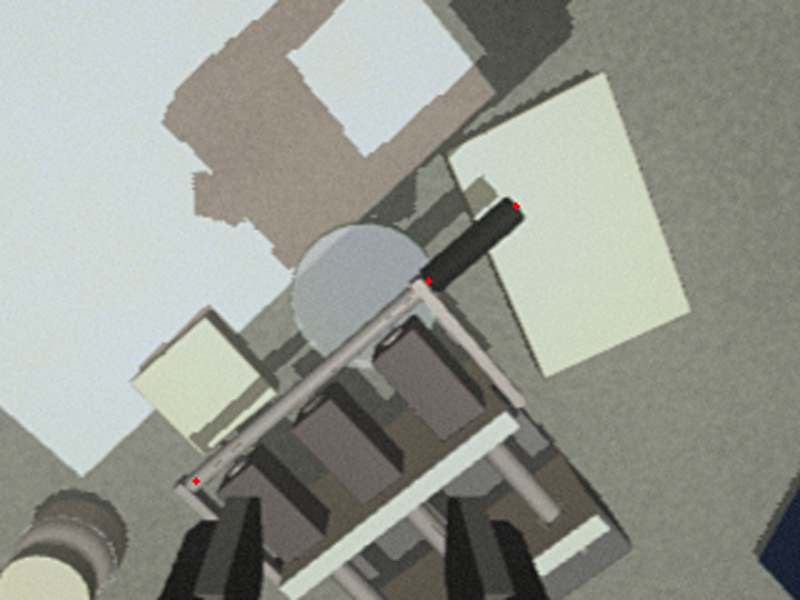

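View pics/sc6.png

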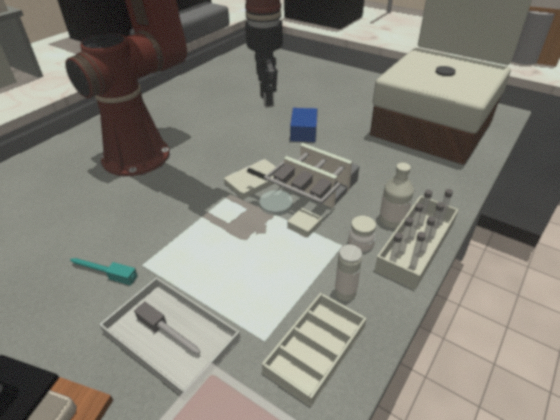

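```bash
python3 -c "
from workcell import robot
robot.finish_job();print(robot.get_state()['clock'])"
```

```text
the job is handed in; nothing more can be done
the job is handed in; nothing more can be done
```

The spindle change is done and handed in at about 63 s on the robot's clock. I swung the lever open to about 2.66 rad, laid the old spindle flat in the tray, and slid the three new spindles into bores a, c and b. I then swung the lever shut until it met its stop.

- **Seating:** before shutting the lever, the wrist camera showed all three hubs flush with the entry cheek, within about 1–2 mm. Each insertion also ended in a firm shoulder contact.
- **Lever:** after shutting, the lever lined up with the 0 rad overlay to within a few mm, and a force rise confirmed the stop. The swing open had shown side forces of up to about 34 N, probably from a small error in my estimate of the roller's pose.
- **Bench:** the last picture shows the old spindle in the tray. By eye, the turquoise look-alike and the other things are where they were.

No check failed, and no spindle appeared to get knocked during the run. The finish call gave no verdict.

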